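# Close up the water filter: bell nut down by hand, then tightened with the ring spanner

### The arm

A 7-joint arm with a two-finger parallel gripper is mounted at the origin on a cart in front of the work surface, level with it; the furniture and walls round the work are solid. World frame = base frame: x ahead of the robot, y to its left, z up, the work surface at z = 0. Lengths are in mm, angles in rad, forces in N, time in s.
With the tool pointing down it reaches from about 400 to 875 mm from the base axis. Payload 4.4 kg.
Tool frame: the origin (TCP) lies midway between the tips of the shut fingers; the grasp point (between the pads) lies 19 mm behind it; z points along the fingers, y is the line along which they close (so a half turn about z gives the same grasp; the last joint's range is limited). The gripper opens to 85 mm and grips with 20 to 120 N. Pads are 22 mm wide; open, the fingers measure 114 mm over their backs; the gripper's body (76 mm by 85 mm) begins 54 mm behind the grasp point. The pads swing forward as they close: fully open they stand 13 mm farther back than shut.
Start: joints at [1.067, 0.628, 0.038, 1.517, -0.027, 0.996, -0.02], TCP at [275.594, -588.698, 231.313] pointing down, gripper open.
Joint ranges: [-3.06, 3.06], [-0.37, 2.12], [-1.25, 1.32], [0.18, 2.47], [-1.1, 4.24], [0.23, 1.98], [-2.94, 2.94]. Speed limits (rad/s): [2.57, 2.57, 3.14, 3.14, 3.14, 3.14, 3.14].

### API

Orientations are given as [roll, pitch, yaw] about the fixed x, y, z axes, in that order (R = Rz(yaw) Ry(pitch) Rx(roll)).
In Python, from cell import monitor, cams, ctrl gives the robot as it stands.
- The arm moves only by the tool drive_tool, never from a script. Its argument "motion" is a list of rows, each an object with "fingers": the opening, from 0 (shut) to 1 (fully open); "linear": the shift along the tool's x, y, z in m, a list of three; "twist": the turn about the tool's z in rad. In form: [{"fingers": fingers, "linear": [x, y, z], "twist": twist}, ...]. A call has 1 to 5 rows; each row shifts and turns the commanded pose from where the row before left it, along the tool's axes as they then stand; what a row does not reach is not made up. A row lasts 1/12 s, in which the tool goes at most 41.7 mm and 7.16 degrees, less where a joint would pass 70% of its speed; a pose out of reach is approached as far as the arm can. A call with a gripper value outside its range is refused whole. The fingers move at their own pace and stop on an object; the grip force is fixed at half the most. Time passes only in rows, so rows that do not move let the fingers close. It gives the time, the measured TCP pose, the force, the opening and the grip force at its end, in the units of the state.
- monitor.read_state(): the state, without advancing time (a new reading comes with each control period).
- cams.get_image(name): name is "side" or "top"; returns a dict with "color" (400x640x3 uint8, blue, green, red), "K" (3x3 intrinsics, pixels), "k1" (the pictures are not rectified: a ray, as slopes to the right and down, at radius r is drawn at 1 + k1 r^2 times it, then the intrinsics apply), "R" (3x3) and "t" (3): a world point X has camera coordinates R X + t. Camera axes: x right, y down, z forward; pixel columns grow to the right and rows downward; lengths in mm; the calibration is good to about 2 mm. A picture is of the moment at which its call begins. There is no depth.
- ctrl.finish_job(): hands the job in; it is judged then, once.
The state is a dict: "clock": time; "qpos": joint angles; "qd": joint speeds; "tau": joint torques, N m; "eef_pos": TCP position; "tool_rot": TCP orientation; "force": force on the tool from outside, world axes, zero at the start; "torque": the same for the moment, N m; "width": finger opening in mm; "gripper_force": force on a finger pad.
Only numpy, scipy, OpenCV 4.12 (cv2) and the standard library are available. Lean on these libraries where they do the work, as an engineer would, in place of code of your own. Each camera call takes 0.05 s, during which the arm holds its last target. There are 200 camera calls.

### The job

The cartridge of the countertop water filter has been changed and the winged nut on top of its steel bell is still loose. Run the nut down by hand (clockwise seen from above) until it seats, then tighten it with the large end of the ring spanner until it will go no further, about a twelfth of a turn. Take the spanner off and lay it back flat on the worktop as it lay before, without dropping it and without disturbing the mug, cup and old cartridge.

Things in the scene. Friction and masses are not known exactly. Their poses are not given: they have to be found in the camera images.
- filter: countertop water filter, heavy, does not move: black round plinth 150 dia x 34 high, steel bell 122 dia above it with a domed top, and a steel swan-neck spout (13 dia, up to z 185, ends 152 from the axis) on one side. Origin on the bell's axis at the worktop; z up, x towards the spout. The nut turns about this z axis. The bell's dome ends in a flat boss 48 dia, 196 high.
- nut_turn (a joint): turning of the nut by hand, rad: 0 = seated (hand-tight, the two wings then lie in line with the spout), negative = still that far to turn; grows clockwise seen from above. It runs freely (0.2 N m of friction) up to 0 and stays where left; its height does not change noticeably.
- seal (a joint): how far the seated nut has been tightened beyond hand-tight, rad, clockwise; 0 at the start, hard stop at 0.5. Takes 0.8 N m (some 17 N at the wings, 8 N at the middle of the spanner), and stays where it is left. While it turns, nut_turn stays at 0.
- nut: steel winged nut, captive on the filter's tie rod. Origin on the axis at its underside, 204 above the worktop; z up, x along one wing. Two straight wings along +x and -x: tips 58 from the axis, 8 thick with a bead 12 dia at the end, from 2 to 13 above the underside. Above them stands a hexagon, see nut_top.
- nut_top (a point): centre of the top of the nut's hexagon, 235 above the worktop, axes as the nut. The hexagon is 36 across flats with two corners in line with the wings, stands free over the top 18, its top 4 is chamfered, and its sides are smooth (friction 0.2). The steel rod (16 dia) ends 6 above this point.
- nut_seat (a point): on the nut's axis at the height of the top of the wings, 217 above the worktop: where the underside of the spanner's ring rests; same axes as the nut
- spanner: double-ended cranked ring spanner of steel, 263 long, about 0.4 kg, lying flat on its two rings. Origin midway between the rings at the level of their underside; z up, x towards the large ring. Straight handle 110 long in the middle, 16 wide and 9 thick, 21 to 30 above the underside; from its ends it slopes down to the rings.
- spanner_large (a point): centre of the large ring at its underside, 105 from the origin along x: 58 outside, 14 thick, hexagonal hole 38.4 across flats (fits the nut with 1.2 play each side and some 7 degrees of turning play each way), two corners of the hole in line with the handle, so it goes on at any sixth of a turn
- spanner_small (a point): centre of the small ring at its underside, 105 from the origin along -x: 48 outside, 14 thick, hexagonal hole 30 across flats, too small for the nut
- spanner_grip (a point): middle of the handle, 25.5 above the underside of the rings; same axes as the spanner, close to the centre of mass
- mug: speckled cream mug, 82 dia x 76 high with a handle, standing under the spout; leave it alone
- old_cartridge: old filter cartridge, white cylinder with grey ends, 67 dia x 133 high, standing upright; leave it alone
- cup: small beige cup without handle, 47 dia x 62 high; leave it alone

How it is judged:
By the outcome, as a careful person would: the job done as asked, in the order asked, and still so for the second after the job is handed in, with the robot touching nothing.
It also fails if it takes over 64 s, if anything falls off the work surface, if the arm or the gripper's body presses on something with over 40 N, if the wrist force passes 120 N, or if a joint passes its speed limit or range.

## Working session

There is one attempt and no reset: what is moved stays moved. The work goes in short steps, Python scripts to look and compute and a tool call to move; the robot and the scene stay as the last step left them, time stands still between calls to the robot, and variables do not carry over. Pictures are saved under pics/ and viewed, at most 10 in all, crops included, and the job is handed in when it is done.

Besides the shell and the picture viewer there is one more tool, called by a JSON object that holds its "fn" and its "kwargs", one argument or row to a line. drive_tool: Moves the arm, as the interface text tells. Its arguments: {"type":"object","properties":{"motion":{"type":"array"}},"required":["motion"]}

```bash
mkdir -p pics; ls
python3 - <<'E'
from cell import monitor,cams,ctrl
import cv2,numpy as np
s=monitor.read_state();print(s)
for n in("side","top"):
    d=cams.get_image(n);cv2.imwrite(f"pics/{n}0.png",d["color"]);np.savez(f"{n}0.npz",**d);print(n,d["K"],d["k1"],d["R"],d["t"])
E
```

```text
pics
{'clock': 0.0, 'qpos': array([ 1.06715675,  0.6293198 ,  0.03847272,  1.51835377, -0.02699528,
        0.99629804, -0.01999313]), 'qd': array([-1.42522154e-03, -2.69343616e-04,  6.73188328e-05,  1.07984865e-03,
        1.08636961e-03, -2.18323805e-04,  4.91971037e-04]), 'tau': array([ 1.45738418e-04, -5.63399971e+01,  1.22628573e+00, -1.93443310e+01,
        1.10959390e-02,  1.05764242e-02,  1.22501604e-05]), 'eef_pos': array([ 275.33820696, -588.12489233,  230.41126457]), 'tool_rot': array([-3.13973306e+00,  4.49330978e-05,  4.37824486e-01]), 'force': array([-0.30871454, -0.30571385, -0.41458702]), 'torque': array([-0.01373921,  0.00509601,  0.00602598]), 'gripper_force': 0.0, 'width': 84.92459545129141}
side [[379.5374674    0.         320.02921991]
 [  0.         379.5374674  197.19247062]
 [  0.           0.           1.        ]] -0.08273015735918131 [[-0.89083895 -0.45427083 -0.00663173]
 [-0.2155671   0.43549285 -0.87400046]
 [ 0.39992099 -0.77716407 -0.48587984]] [557.75036148 209.32814957 777.25178469]
top [[424.18329773   0.         316.59456425]
 [  0.         424.18329773 195.27551295]
 [  0.           0.           1.        ]] -0.10398747660350115 [[ 0.02334079 -0.99955705  0.01846392]
 [-0.99732289 -0.0245609  -0.06887534]
 [ 0.06929832 -0.01680688 -0.9974544 ]] [  77.16450446  571.70160878 1243.47540562]
```

View pics/side0.png

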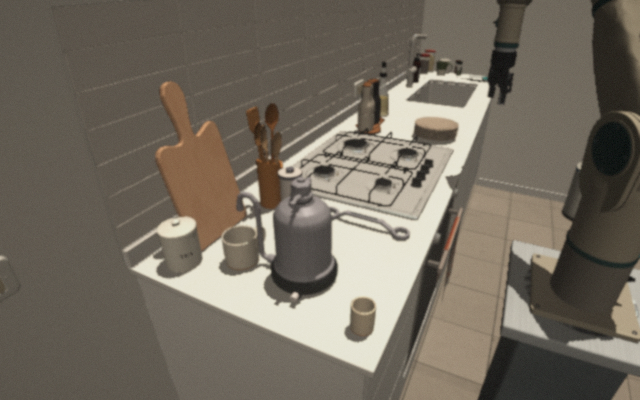

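View pics/top0.png

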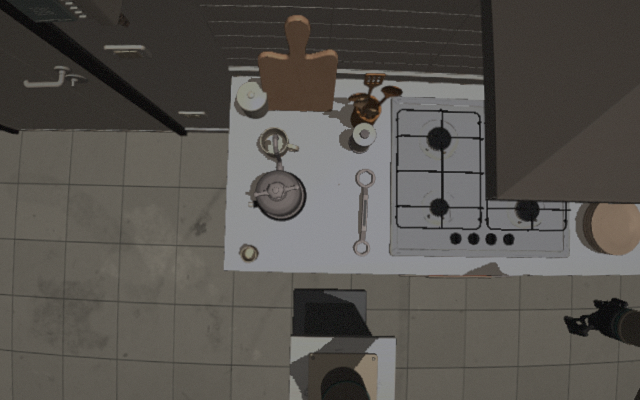

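The side picture shows the filter at about (303,240), the mug at (240,248), the cup at (362,316), and the spanner from (335,212) to (400,232). The top picture shows the nut near (283,191) and the spanner rings near (365,178) and (361,247).

```bash
cat > h.py <<'E'
import cv2,numpy as np
from cell import monitor,cams,ctrl
def ray(d,uv):
    K=d["K"]; k=float(d["k1"])
    p=cv2.undistortPoints(np.float64(uv).reshape(-1,1,2),K,np.array([k,0,0,0.])).reshape(-1,2)
    D=np.c_[p,np.ones(len(p))]@d["R"]; return -d["R"].T@d["t"],D
def onz(d,uv,z):
    C,D=ray(d,uv); return C+D*((z-C[2])/D[:,2])[:,None]
def tri(d1,u1,d2,u2):
    C1,D1=ray(d1,u1);C2,D2=ray(d2,u2);out=[]
    for a,b in zip(D1,D2):
        s=np.linalg.lstsq(np.c_[a,-b],C2-C1,rcond=None)[0];p,q=C1+a*s[0],C2+b*s[1]
        out.append(np.r_[(p+q)/2,np.linalg.norm(p-q)])
    return np.array(out)
def proj(d,X):
    c=np.atleast_2d(X)@d["R"].T+d["t"];p=c[:,:2]/c[:,2:];r=(p**2).sum(1)[:,None];p=p*(1+d["k1"]*r)
    return p*[d["K"][0,0],d["K"][1,1]]+d["K"][:2,2]
def crop(im,x,y,w,h,s): return cv2.resize(im[y:y+h,x:x+w],None,fx=s,fy=s,interpolation=cv2.INTER_CUBIC)
E
python3 - <<'E'
from h import *
t=np.load("top0.npz");s=np.load("side0.npz")
a=crop(t["color"],235,125,160,145,4)[:, :]
a=crop(t["color"],240,160,66,65,6);b=crop(t["color"],345,162,36,96,6)
c=crop(s["color"],245,165,170,100,4.6)
W=np.zeros((600,800,3),np.uint8)
W[:390,:396]=a;W[:576,400:616]=b
cv2.imwrite("pics/t1.png",np.clip(W*1.6,0,255).astype(np.uint8));cv2.imwrite("pics/s1.png",np.clip(c*1.6,0,255).astype(np.uint8))
E
```

```text
(no output)
```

View pics/t1.png

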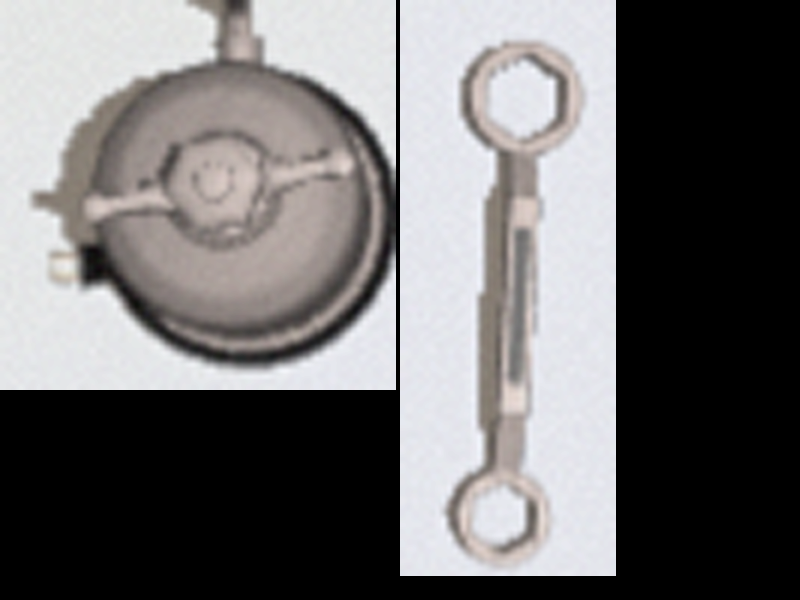

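View pics/s1.png

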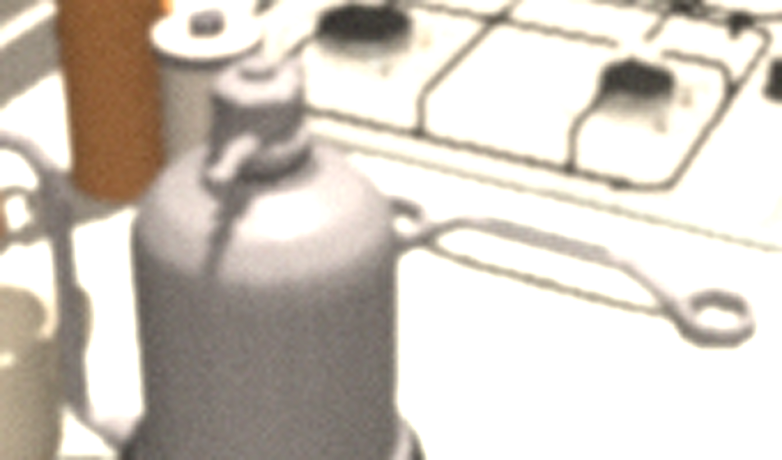

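The crops (scale 6 top, 4.6 side) show the rod top at crop (213,180), wing ends at (95,207) and (345,163), the large ring at (521,97) and the small ring at (500,517). In the side crop the rod top is at (262,68), the small ring at (712,318) and the handle middle near (540,236).

Run:
```python
from h import *
np.set_printoptions(precision=1,suppress=True)
t=np.load("top0.npz");s=np.load("side0.npz")
f=lambda x0,y0,k,P:[((x+.5)/k-.5+x0,(y+.5)/k-.5+y0) for x,y in P]
A=lambda *P:f(240,160,6,P)
B=lambda *P:f(345,162,6,[(x-400,y) for x,y in P])
S=lambda *P:f(245,165,4.6,P)
print("tri rod, small ring, handle",tri(t,A((213,180))+B((499.5,517),(518,307)),s,S((262,68),(712,318),(540,236))))
print("rod",onz(t,A((213,180)),241),"hex",onz(t,A((218,180)),235))
w=onz(t,A((95,207),(345,163)),212);print("wing tips",w,w.mean(0),np.degrees(np.arctan2(*(w[1]-w[0])[1::-1])))
L=onz(t,B((521.5,97.5)),14)[0];Q=onz(t,B((499.5,517)),14)[0]
print("rings",L,Q,np.linalg.norm(L-Q),np.degrees(np.arctan2(*(L-Q)[1::-1])),(L+Q)/2)
print("spout top", onz(t,A((238,20)),185), "mug",onz(t,[(275,142)],76),"cup",onz(t,[(249,253)],62))
# plinth circle via dark contour
g=cv2.cvtColor(t["color"],cv2.COLOR_BGR2GRAY);print(g[150:240,250:312].min())
m=((g<75)*255).astype(np.uint8)[165:230,250:312]
c=max(cv2.findContours(m,0,2)[0],key=cv2.contourArea);(x,y),r=cv2.minEnclosingCircle(c);print("dark",x+250,y+165,r,onz(t,[(x+250,y+165)],34))
```

```text
tri rod, small ring, handle [[565.2 196.6 237.6   1.8]
 [417.6 -46.3   5.2   2.7]
 [523.  -50.2  28.2   4.9]]
rod [[565.7 196.7 241. ]] hex [[566.3 195.1 235. ]]
wing tips [[555.5 248.3 212. ]
 [576.6 143.8 212. ]] [566.1 196.  212. ] -78.57043230685969
rings [626.2 -53.1  14. ] [416.8 -45.5  14. ] 209.5351731623509 -2.0568417470391602 [521.5 -49.3  14. ]
spout top [[640.  192.6 185. ]] mug [[715.9 214.7  76. ]] cup [[396.9 280.5  62. ]]
9
dark 278.45454597473145 196.2272720336914 27.266197204589844 [[563.1 203.1  34. ]]
```

{"fn": "drive_tool", "kwargs": {
  "motion": [
    {"fingers": 1,"linear": [0,0,-0.04],"twist": 0},
    {"fingers": 1,"linear": [0,0,-0.04],"twist": 0},
    {"fingers": 1,"linear": [0,0,-0.04],"twist": 0},
    {"fingers": 1,"linear": [0.027,-0.0265,0],"twist": 0},
    {"fingers": 1,"linear": [0.027,-0.0265,0],"twist": 0}
  ]
}}

```text
clock: 0.52
eef_pos: [301.6, -520.1, 353.7]
tool_rot: [3.135, 0.0, 0.433]
force: [1.0, 1.5, 0.2]
width: 85.5
gripper_force: 0.0
```

{"fn": "drive_tool", "kwargs": {
  "motion": [
    {"fingers": 1,"linear": [0.027,-0.0265,0],"twist": 0},
    {"fingers": 1,"linear": [0.027,-0.0265,0],"twist": 0},
    {"fingers": 1,"linear": [0.027,-0.0265,0],"twist": 0},
    {"fingers": 1,"linear": [0.027,-0.0265,0],"twist": 0},
    {"fingers": 1,"linear": [0.027,-0.0265,0],"twist": 0}
  ]
}}

```text
clock: 0.93
eef_pos: [368.2, -338.6, 351.1]
tool_rot: [-3.141, 0.0, 0.438]
force: [1.8, -0.6, 0.6]
width: 85.5
gripper_force: 0.0
```

{"fn": "drive_tool", "kwargs": {
  "motion": [
    {"fingers": 1,"linear": [0.027,-0.0265,0],"twist": 0},
    {"fingers": 1,"linear": [0.027,-0.0265,0],"twist": 0},
    {"fingers": 1,"linear": [0.027,-0.0265,0],"twist": 0},
    {"fingers": 1,"linear": [0.027,-0.0265,0],"twist": 0},
    {"fingers": 1,"linear": [0.027,-0.0265,0],"twist": 0}
  ]
}}

```text
clock: 1.35
eef_pos: [434.2, -161.5, 351.2]
tool_rot: [-3.141, 0.0, 0.438]
force: [0.6, -1.2, 0.3]
width: 85.4
gripper_force: 0.0
```

{"fn": "drive_tool", "kwargs": {
  "motion": [
    {"fingers": 1,"linear": [0.027,-0.0265,0],"twist": 0},
    {"fingers": 1,"linear": [0.027,-0.0265,0],"twist": 0},
    {"fingers": 1,"linear": [0.027,-0.0265,0],"twist": 0},
    {"fingers": 1,"linear": [0.027,-0.0265,0],"twist": 0},
    {"fingers": 1,"linear": [0.027,-0.0265,0],"twist": 0}
  ]
}}

```text
clock: 1.77
eef_pos: [500.3, 15.6, 351.2]
tool_rot: [-3.142, 0.0, 0.438]
force: [0.1, -0.6, 0.9]
width: 85.5
gripper_force: 0.0
```

{"fn": "drive_tool", "kwargs": {
  "motion": [
    {"fingers": 1,"linear": [0.027,-0.0265,0],"twist": 0},
    {"fingers": 1,"linear": [0.027,-0.0265,0],"twist": 0},
    {"fingers": 1,"linear": [0,0,0],"twist": -0.12},
    {"fingers": 1,"linear": [0,0,0],"twist": -0.12},
    {"fingers": 1,"linear": [0,0,0],"twist": -0.12}
  ]
}}

```text
clock: 2.18
eef_pos: [526.5, 85.8, 350.7]
tool_rot: [-3.141, 0.001, 0.806]
force: [0.3, -0.3, 0.0]
width: 85.3
gripper_force: 0.0
```

{"fn": "drive_tool", "kwargs": {
  "motion": [
    {"fingers": 1,"linear": [0,0,0],"twist": -0.12},
    {"fingers": 1,"linear": [0,0,0],"twist": -0.12},
    {"fingers": 1,"linear": [0,0,0],"twist": -0.12},
    {"fingers": 1,"linear": [0,0,0],"twist": -0.12},
    {"fingers": 1,"linear": [0,0,0],"twist": -0.12}
  ]
}}

```text
clock: 2.6
eef_pos: [526.5, 84.7, 350.9]
tool_rot: [-3.141, 0.0, 1.404]
force: [0.2, -0.9, 1.2]
width: 85.5
gripper_force: 0.0
```

{"fn": "drive_tool", "kwargs": {
  "motion": [
    {"fingers": 0.7,"linear": [0,0,0],"twist": -0.122},
    {"fingers": 0.7,"linear": [0,0,0],"twist": -0.122},
    {"fingers": 0.7,"linear": [0,0,0],"twist": -0.122},
    {"fingers": 0.7,"linear": [0.0253,0.0152,0],"twist": 0},
    {"fingers": 0.7,"linear": [0.0253,0.0152,0],"twist": 0}
  ]
}}

```text
clock: 3.02
eef_pos: [547.2, 138.4, 351.0]
tool_rot: [-3.141, 0.001, 1.759]
force: [1.0, 0.1, 0.3]
width: 59.6
gripper_force: 0.0
```

{"fn": "drive_tool", "kwargs": {
  "motion": [
    {"fingers": 0.7,"linear": [0.0253,0.0152,0],"twist": 0},
    {"fingers": 0.7,"linear": [0.0253,0.0152,0],"twist": 0},
    {"fingers": 0.7,"linear": [0,0,0.035],"twist": 0},
    {"fingers": 0.7,"linear": [0,0,0.035],"twist": 0},
    {"fingers": 0.7,"linear": [0,0,0.0],"twist": 0}
  ]
}}

```text
clock: 3.43
eef_pos: [563.1, 193.9, 274.6]
tool_rot: [-3.129, 0.003, 1.765]
force: [-0.5, -2.2, -1.3]
width: 59.9
gripper_force: 0.0
```

Run:
```python
from h import *
s=monitor.read_state();print(s["eef_pos"],s["tool_rot"],s["qpos"])
d=cams.get_image("side");e=cams.get_image("top")
W=np.zeros((600,800,3),np.uint8);a=crop(d["color"],250,110,100,120,5);b=crop(e["color"],240,150,60,75,5)
W[:600,:500]=a;W[:375,500:800]=b
cv2.imwrite("pics/g1.png",np.clip(W*1.5,0,255).astype(np.uint8))
```

```text
[563.09079101 193.88482598 274.60653871] [-3.12873667e+00  2.77828672e-03  1.76514338e+00] [-0.05981793  0.55197666 -0.51261462  1.59868383  0.29400982  1.08228987
 -0.45699825]
```

View pics/g1.png

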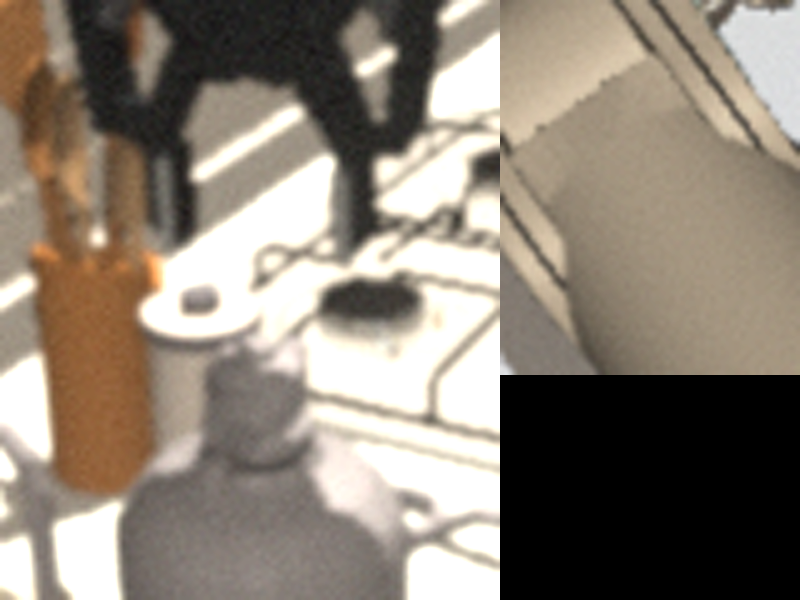

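The picture shows the finger tips (crop about (178,245) and (358,250)) evenly either side of the nut (rod around (262,345)), so the approach is centred.

{"fn": "drive_tool", "kwargs": {
  "motion": [
    {"fingers": 0.7,"linear": [0,0,0],"twist": 0},
    {"fingers": 0.7,"linear": [0,0,0.028],"twist": 0},
    {"fingers": 0.7,"linear": [0,0,0.028],"twist": 0},
    {"fingers": 0.7,"linear": [0,0,0],"twist": 0},
    {"fingers": 0.7,"linear": [0,0,0],"twist": 0}
  ]
}}

```text
clock: 3.95
eef_pos: [567.4, 195.5, 226.5]
tool_rot: [3.141, 0.0, 1.763]
force: [-0.2, -0.2, 1.4]
width: 59.6
gripper_force: 0.0
```

Lower 9 mm more and close.

{"fn": "drive_tool", "kwargs": {
  "motion": [
    {"fingers": 0.7,"linear": [0,-0.001,0.009],"twist": 0},
    {"fingers": 0.3,"linear": [0,0,0],"twist": 0},
    {"fingers": 0.3,"linear": [0,0,0],"twist": 0},
    {"fingers": 0.3,"linear": [0,0,0],"twist": 0},
    {"fingers": 0.3,"linear": [0,0,0],"twist": 0}
  ]
}}

```text
clock: 4.37
eef_pos: [567.0, 195.9, 217.8]
tool_rot: [3.139, -0.0, 1.764]
force: [0.2, -0.8, 6.1]
width: 34.4
gripper_force: 60.1
```

```bash
python3 -c "
from h import *
s=monitor.read_state();print(s)"
```

```text
{'clock': 4.3667, 'qpos': array([-0.07486218,  0.6076171 , -0.48979628,  1.67169826,  0.33870389,
        0.94469446, -0.49716254]), 'qd': array([-4.17924348e-04, -1.64321333e-05, -6.16272725e-05,  3.71053087e-03,
        1.05329911e-03, -1.42513696e-03,  4.12182737e-04]), 'tau': array([ -0.22906094, -48.45920205,  -5.2689971 , -16.11552179,
        -0.1944169 ,  -0.19441809,  -0.14582937]), 'eef_pos': array([567.03291851, 195.90358352, 217.84371801]), 'tool_rot': array([ 3.13877678e+00, -1.40292683e-04,  1.76388558e+00]), 'force': array([ 0.15462444, -0.78722117,  6.13679039]), 'torque': array([-0.16232626,  0.1102385 ,  0.16782149]), 'gripper_force': 60.111554777249694, 'width': 34.43530753224159}
```

{"fn": "drive_tool", "kwargs": {
  "motion": [
    {"fingers": 0.3,"linear": [0,0,0],"twist": 0.1},
    {"fingers": 0.3,"linear": [0,0,0],"twist": 0.1},
    {"fingers": 0.3,"linear": [0,0,0],"twist": 0.1},
    {"fingers": 0.3,"linear": [0,0,0],"twist": 0.1},
    {"fingers": 0.3,"linear": [0,0,0],"twist": 0.1}
  ]
}}

```text
clock: 4.78
eef_pos: [567.0, 196.0, 217.9]
tool_rot: [3.139, -0.002, 1.259]
force: [0.1, -0.7, 5.9]
width: 34.3
gripper_force: 60.2
```

```bash
python3 -c "
from h import *
s=monitor.read_state();print(s['qpos'],s['torque'],s['tool_rot'],s['eef_pos'])"
```

```text
[-0.15869977  0.58755566 -0.35142476  1.67436349  0.2428225   0.91986763
 -0.9146521 ] [-0.14268453  0.1224633   0.2417302 ] [ 3.13918744e+00 -1.66587125e-03  1.25944700e+00] [566.99253908 196.02126056 217.85661843]
```

{"fn": "drive_tool", "kwargs": {
  "motion": [
    {"fingers": 0.3,"linear": [0,0,0],"twist": 0.1},
    {"fingers": 0.3,"linear": [0,0,0],"twist": 0.1},
    {"fingers": 0.3,"linear": [0,0,0],"twist": 0.1},
    {"fingers": 0.3,"linear": [0,0,0],"twist": 0.1},
    {"fingers": 0.3,"linear": [0,0,0],"twist": 0.1}
  ]
}}

```text
clock: 5.2
eef_pos: [567.0, 196.1, 217.8]
tool_rot: [3.14, -0.003, 0.76]
force: [0.2, -1.5, 6.5]
width: 34.4
gripper_force: 60.1
```

{"fn": "drive_tool", "kwargs": {
  "motion": [
    {"fingers": 0.3,"linear": [0,0,0],"twist": 0.1},
    {"fingers": 0.3,"linear": [0,0,0],"twist": 0.1},
    {"fingers": 0.3,"linear": [0,0,0],"twist": 0.1},
    {"fingers": 0.3,"linear": [0,0,0],"twist": 0.1},
    {"fingers": 0.3,"linear": [0,0,0],"twist": 0.05}
  ]
}}

```text
clock: 5.62
eef_pos: [567.1, 196.1, 217.8]
tool_rot: [-3.142, -0.003, 0.31]
force: [0.4, -1.1, 5.6]
width: 34.3
gripper_force: 60.1
```

```bash
python3 -c "
from h import *
s=monitor.read_state();print(s['qpos'],s['torque'],s['tool_rot'],s['eef_pos'])"
```

```text
[-0.32418683  0.5688341  -0.08766606  1.67946249  0.06091088  0.89275429
 -1.69707148] [0.00620799 0.01408723 0.20131397] [-3.1415586  -0.00319932  0.30991295] [567.08911344 196.12631171 217.84677893]
```

{"fn": "drive_tool", "kwargs": {
  "motion": [
    {"fingers": 0.3,"linear": [0,0,0],"twist": 0.04},
    {"fingers": 0.3,"linear": [0,0,0],"twist": 0.04},
    {"fingers": 0.3,"linear": [0,0,0],"twist": 0.04},
    {"fingers": 0.3,"linear": [0,0,0],"twist": 0.02},
    {"fingers": 0.3,"linear": [0,0,0],"twist": 0}
  ]
}}

```text
clock: 6.03
eef_pos: [567.1, 196.1, 217.8]
tool_rot: [-3.141, -0.003, 0.173]
force: [-0.0, -0.7, 5.2]
width: 34.1
gripper_force: 60.2
```

```bash
python3 -c "
from h import *
s=monitor.read_state();print(s['torque'],s['tool_rot'],s['eef_pos'])"
```

```text
[-0.04624031  0.06280552  0.00789417] [-3.14097219e+00 -3.03580871e-03  1.73154382e-01] [567.05178744 196.14230871 217.83302775]
```

{"fn": "drive_tool", "kwargs": {
  "motion": [
    {"fingers": 0.3,"linear": [0,0,0],"twist": 0.015},
    {"fingers": 0.3,"linear": [0,0,0],"twist": 0.015},
    {"fingers": 0.3,"linear": [0,0,0],"twist": 0.015}
  ]
}}

```text
clock: 6.28
eef_pos: [567.1, 196.1, 217.8]
tool_rot: [-3.141, -0.003, 0.129]
force: [-0.7, -0.2, 6.3]
width: 34.4
gripper_force: 60.2
```

```bash
python3 -c "
from h import *
s=monitor.read_state();print(s['torque'],s['tool_rot'],s['eef_pos'])"
```

```text
[0.03298777 0.00176284 0.19609538] [-3.14076938e+00 -3.02677230e-03  1.28678324e-01] [567.10096436 196.10760521 217.81639943]
```

{"fn": "drive_tool", "kwargs": {
  "motion": [
    {"fingers": 0.3,"linear": [0,0,0],"twist": 0.015},
    {"fingers": 0.3,"linear": [0,0,0],"twist": 0.015}
  ]
}}

```text
clock: 6.45
eef_pos: [567.1, 196.1, 217.8]
tool_rot: [-3.141, -0.003, 0.099]
force: [-0.2, -1.6, 6.0]
width: 34.6
gripper_force: 60.2
```

```bash
python3 -c "
from h import *
s=monitor.read_state();print(s['torque'],s['tool_rot'],s['eef_pos'])"
```

```text
[-0.07949119 -0.0154332   0.17925327] [-3.14067499e+00 -2.95018965e-03  9.87282676e-02] [567.06175736 196.104576   217.81302045]
```

{"fn": "drive_tool", "kwargs": {
  "motion": [
    {"fingers": 0.3,"linear": [0,0,0],"twist": 0.015},
    {"fingers": 0.3,"linear": [0,0,0],"twist": 0.015}
  ]
}}

```text
clock: 6.62
eef_pos: [567.1, 196.1, 217.8]
tool_rot: [-3.141, -0.003, 0.069]
force: [0.4, -0.5, 5.9]
width: 34.4
gripper_force: 60.2
```

```bash
python3 -c "
from h import *
s=monitor.read_state();print(s['torque'],s['tool_rot'])"
```

```text
[-0.02983798  0.04685976  0.21197408] [-3.14057165e+00 -3.04141630e-03  6.87291619e-02]
```

{"fn": "drive_tool", "kwargs": {
  "motion": [
    {"fingers": 0.3,"linear": [0,0,0],"twist": 0.015},
    {"fingers": 0.3,"linear": [0,0,0],"twist": 0.015}
  ]
}}

```text
clock: 6.78
eef_pos: [567.1, 196.2, 217.8]
tool_rot: [-3.141, -0.003, 0.041]
force: [0.9, -0.4, 4.0]
width: 34.6
gripper_force: 60.2
```

```bash
python3 -c "
from h import *
s=monitor.read_state();print(s['torque'],s['tool_rot'])"
```

```text
[-0.07316499 -0.02166089  0.81276693] [-3.14089015e+00 -3.06102131e-03  4.06397757e-02]
```

{"fn": "drive_tool", "kwargs": {
  "motion": [
    {"fingers": 0.3,"linear": [0,0,0],"twist": 0.015},
    {"fingers": 0.3,"linear": [0,0,0],"twist": 0.015}
  ]
}}

```text
clock: 6.95
eef_pos: [567.1, 196.1, 217.8]
tool_rot: [-3.141, -0.003, 0.011]
force: [0.1, -1.3, 5.8]
width: 34.0
gripper_force: 60.1
```

```bash
python3 -c "
from h import *
s=monitor.read_state();print(s['torque'],s['tool_rot'])
# spout angle from initial pictures
np.set_printoptions(precision=1,suppress=True)
t=np.load('top0.npz');X=np.array([566.5,196])
for a in np.radians([-6,-3,0,3,6,9]): print(np.degrees(a),proj(t,[[566.5+r*np.cos(a),196+r*np.sin(a),185] for r in(75,100,120)]).ravel())
cv2.imwrite('pics/sp.png',crop(t['color'],255,125,50,50,10))"
```

```text
[-0.12271868  0.01441921  0.89490113] [-3.14096476e+00 -3.10594807e-03  1.11035708e-02]
-6.000000000000001 [281.  162.5 282.3 153.1 283.3 145.6]
-3.0000000000000004 [279.5 162.4 280.3 152.9 280.9 145.3]
0.0 [278.  162.3 278.3 152.8 278.5 145.2]
3.0000000000000004 [276.4 162.3 276.2 152.8 276.1 145.2]
6.000000000000001 [274.9 162.4 274.2 152.9 273.7 145.3]
9.0 [273.4 162.5 272.2 153.1 271.3 145.6]
```

View pics/sp.png

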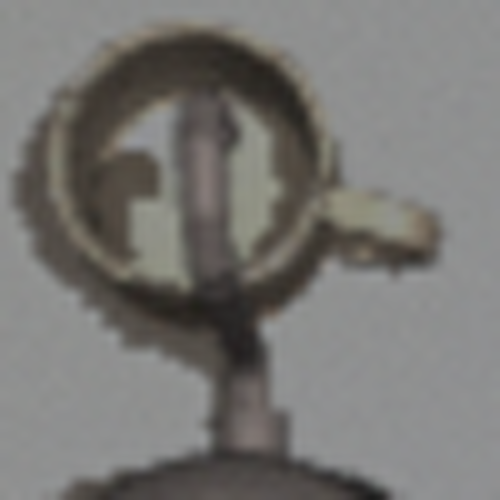

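The crop shows the spout at about (205,180)–(240,420), i.e. 3–4° from +x, agreeing with the torque rise at yaw about 0.055, so the nut is seated. Releasing, then going for the spanner.

{"fn": "drive_tool", "kwargs": {
  "motion": [
    {"fingers": 0.7,"linear": [0,0,0],"twist": 0},
    {"fingers": 0.7,"linear": [0,0,0],"twist": 0},
    {"fingers": 0.7,"linear": [0,0,-0.02],"twist": 0},
    {"fingers": 0.7,"linear": [0,0,-0.04],"twist": 0},
    {"fingers": 0.7,"linear": [0,0,-0.04],"twist": 0}
  ]
}}

```text
clock: 7.37
eef_pos: [564.7, 195.3, 315.9]
tool_rot: [3.14, 0.005, 0.009]
force: [2.5, 0.2, -0.2]
width: 59.7
gripper_force: 0.0
```

{"fn": "drive_tool", "kwargs": {
  "motion": [
    {"fingers": 0.7,"linear": [-0.0068,0.035,0],"twist": 0},
    {"fingers": 0.7,"linear": [-0.0068,0.035,0],"twist": 0},
    {"fingers": 0.7,"linear": [-0.0068,0.035,0],"twist": 0},
    {"fingers": 0.7,"linear": [-0.0068,0.035,0],"twist": 0},
    {"fingers": 0.7,"linear": [-0.0068,0.035,0],"twist": 0}
  ]
}}

```text
clock: 7.78
eef_pos: [532.8, 18.9, 316.3]
tool_rot: [-3.141, 0.0, 0.009]
force: [0.5, -0.3, -0.4]
width: 59.5
gripper_force: 0.0
```

{"fn": "drive_tool", "kwargs": {
  "motion": [
    {"fingers": 0.6,"linear": [-0.0068,0.035,0],"twist": 0},
    {"fingers": 0.6,"linear": [-0.0068,0.035,0],"twist": 0.047},
    {"fingers": 0.6,"linear": [0,0,0.04],"twist": 0},
    {"fingers": 0.6,"linear": [0,0,0.04],"twist": 0},
    {"fingers": 0.6,"linear": [0,0,0.04],"twist": 0}
  ]
}}

```text
clock: 8.2
eef_pos: [520.9, -50.7, 195.7]
tool_rot: [-3.141, -0.003, -0.04]
force: [0.5, 1.3, -1.2]
width: 50.6
gripper_force: 0.0
```

{"fn": "drive_tool", "kwargs": {
  "motion": [
    {"fingers": 0.6,"linear": [0,0,0.04],"twist": 0},
    {"fingers": 0.6,"linear": [0,0,0.04],"twist": 0},
    {"fingers": 0.6,"linear": [0,0,0.04],"twist": 0},
    {"fingers": 0.6,"linear": [0,0,0],"twist": 0},
    {"fingers": 0.6,"linear": [0,0,0],"twist": 0}
  ]
}}

```text
clock: 8.62
eef_pos: [518.7, -49.7, 74.7]
tool_rot: [-3.141, 0.006, -0.038]
force: [0.1, -0.9, 0.8]
width: 51.2
gripper_force: 0.0
```

Run:
```python
from h import *
s=monitor.read_state();print(s["eef_pos"],s["tool_rot"],s["qpos"])
d=cams.get_image("side");e=cams.get_image("top")
W=np.zeros((600,800,3),np.uint8);a=crop(d["color"],320,140,110,110,4.5);b=crop(e["color"],250,165,50,50,6)
W[:495,:495]=a;W[:300,500:800]=b
cv2.imwrite("pics/g2.png",np.clip(W*1.4,0,255).astype(np.uint8))
np.savez("top1.npz",**e)
```

```text
[518.69453255 -49.6694688   74.65536426] [-3.14132578  0.00587706 -0.03834955] [ 0.02051026  0.68869665  0.03199288  2.0009261  -0.04645536  0.45852935
 -1.52214929]
```

View pics/g2.png

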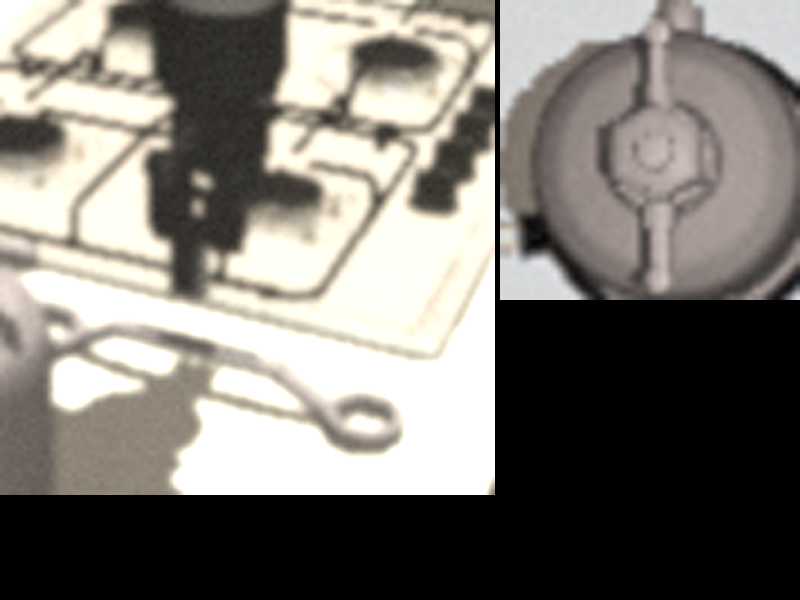

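The crop shows the wings now in line with the spout (tips near (660,28) and (660,285)), and the fingers above the middle of the handle at (190,300).

{"fn": "drive_tool", "kwargs": {
  "motion": [
    {"fingers": 0.6,"linear": [0.002,0,0.033],"twist": 0},
    {"fingers": 0.6,"linear": [0,0,0.025],"twist": 0},
    {"fingers": 0.6,"linear": [0,0,0],"twist": 0},
    {"fingers": 0.6,"linear": [0,0,0],"twist": 0}
  ]
}}

```text
clock: 9.05
eef_pos: [523.7, -50.0, 20.4]
tool_rot: [-3.142, -0.002, -0.038]
force: [0.3, -0.3, 0.7]
width: 51.3
gripper_force: 0.0
```

{"fn": "drive_tool", "kwargs": {
  "motion": [
    {"fingers": 0.6,"linear": [-0.0015,0,0.0115],"twist": 0},
    {"fingers": 0.6,"linear": [0,0,0],"twist": 0},
    {"fingers": 0,"linear": [0,0,0],"twist": 0},
    {"fingers": 0,"linear": [0,0,0],"twist": 0},
    {"fingers": 0,"linear": [0,0,0],"twist": 0}
  ]
}}

```text
clock: 9.47
eef_pos: [522.2, -50.2, 8.4]
tool_rot: [3.141, -0.003, -0.038]
force: [-0.8, 0.3, 14.8]
width: 15.5
gripper_force: 14.5
```

{"fn": "drive_tool", "kwargs": {
  "motion": [
    {"fingers": 0,"linear": [0,0,0],"twist": 0},
    {"fingers": 0,"linear": [0,0,0],"twist": 0}
  ]
}}

```text
clock: 9.63
eef_pos: [522.2, -50.2, 8.6]
tool_rot: [3.141, -0.003, -0.038]
force: [-0.3, -0.8, 9.1]
width: 14.5
gripper_force: 58.5
```

{"fn": "drive_tool", "kwargs": {
  "motion": [
    {"fingers": 0,"linear": [0,0,-0.02],"twist": 0},
    {"fingers": 0,"linear": [0,0,-0.03],"twist": 0},
    {"fingers": 0,"linear": [0,0,-0.04],"twist": 0},
    {"fingers": 0,"linear": [0,0,-0.04],"twist": 0},
    {"fingers": 0,"linear": [0,0,-0.04],"twist": 0}
  ]
}}

```text
clock: 10.05
eef_pos: [519.9, -49.8, 178.5]
tool_rot: [-3.142, 0.002, -0.038]
force: [0.6, -0.3, -4.9]
width: 15.1
gripper_force: 59.9
```

{"fn": "drive_tool", "kwargs": {
  "motion": [
    {"fingers": 0,"linear": [0,0,-0.04],"twist": 0},
    {"fingers": 0,"linear": [0,0,-0.04],"twist": 0},
    {"fingers": 0,"linear": [0,0,-0.03],"twist": 0},
    {"fingers": 0,"linear": [0,0,0],"twist": -0.07},
    {"fingers": 0,"linear": [0,0,0],"twist": -0.09}
  ]
}}

```text
clock: 10.47
eef_pos: [521.6, -49.8, 289.4]
tool_rot: [3.141, -0.004, 0.125]
force: [-0.2, 0.0, -4.5]
width: 14.6
gripper_force: 59.9
```

{"fn": "drive_tool", "kwargs": {
  "motion": [
    {"fingers": 0,"linear": [0,0,0],"twist": -0.1},
    {"fingers": 0,"linear": [0,0,0],"twist": -0.1},
    {"fingers": 0,"linear": [0,0,0],"twist": -0.1},
    {"fingers": 0,"linear": [0,0,0],"twist": -0.1},
    {"fingers": 0,"linear": [0,0,0],"twist": -0.1}
  ]
}}

```text
clock: 10.88
eef_pos: [520.0, -49.8, 286.7]
tool_rot: [-3.141, 0.001, 0.627]
force: [-0.4, -0.1, -3.6]
width: 14.8
gripper_force: 59.9
```

{"fn": "drive_tool", "kwargs": {
  "motion": [
    {"fingers": 0,"linear": [0,0,0],"twist": -0.1},
    {"fingers": 0,"linear": [0,0,0],"twist": -0.1},
    {"fingers": 0,"linear": [0,0,0],"twist": -0.1},
    {"fingers": 0,"linear": [0,0,0],"twist": -0.1},
    {"fingers": 0,"linear": [0,0,0],"twist": -0.038}
  ]
}}

```text
clock: 11.3
eef_pos: [520.0, -49.9, 286.6]
tool_rot: [-3.14, 0.001, 1.064]
force: [0.1, 0.4, -4.3]
width: 14.6
gripper_force: 59.9
```

{"fn": "drive_tool", "kwargs": {
  "motion": [
    {"fingers": 0,"linear": [0.022,-0.0135,0],"twist": 0},
    {"fingers": 0,"linear": [0.022,-0.0135,0],"twist": 0},
    {"fingers": 0,"linear": [0.022,-0.0135,0],"twist": 0},
    {"fingers": 0,"linear": [0.022,-0.0135,0],"twist": 0},
    {"fingers": 0,"linear": [0.022,-0.0135,0],"twist": 0}
  ]
}}

```text
clock: 11.72
eef_pos: [514.8, 79.9, 286.7]
tool_rot: [-3.141, 0.001, 1.059]
force: [0.2, 0.1, -4.4]
width: 14.4
gripper_force: 59.9
```

{"fn": "drive_tool", "kwargs": {
  "motion": [
    {"fingers": 0,"linear": [0.022,-0.0135,0],"twist": 0},
    {"fingers": 0,"linear": [0,0,0],"twist": 0},
    {"fingers": 0,"linear": [0,0,0],"twist": 0},
    {"fingers": 0,"linear": [0,0,0],"twist": 0}
  ]
}}

```text
clock: 12.05
eef_pos: [514.3, 104.1, 286.6]
tool_rot: [-3.141, 0.002, 1.06]
force: [-0.1, -0.5, -4.0]
width: 14.6
gripper_force: 59.9
```

Run:
```python
from h import *
np.set_printoptions(precision=2,suppress=True)
s=monitor.read_state();print(s["eef_pos"],s["tool_rot"],s["qpos"])
d=cams.get_image("side");e=cams.get_image("top")
t=np.load("top1.npz")
f=lambda P:[((x-500+.5)/6-.5+250,(y+.5)/6-.5+165) for x,y in P]
w=onz(t,f([(660,28),(660,285)]),212);print(w,w.mean(0),np.arctan2(*(w[0]-w[1])[1::-1]),"rod",onz(t,f([(653,152)]),241))
W=np.zeros((600,800,3),np.uint8);a=crop(d["color"],250,120,110,110,4.5);b=crop(e["color"],250,165,50,50,6)
W[:495,:495]=a;W[:300,500:800]=b
cv2.imwrite("pics/g3.png",np.clip(W*1.4,0,255).astype(np.uint8))
np.savez("top2.npz",**e);np.savez("side2.npz",**d)
```

```text
[514.33 104.1  286.61] [-3.14  0.    1.06] [-0.08  0.39 -0.24  1.79  0.11  0.98 -0.88]
[[619.74 197.69 212.  ]
 [511.48 194.43 212.  ]] [565.61 196.06 212.  ] 0.030111579249791232 rod [[564.92 196.66 241.  ]]
```

View pics/g3.png

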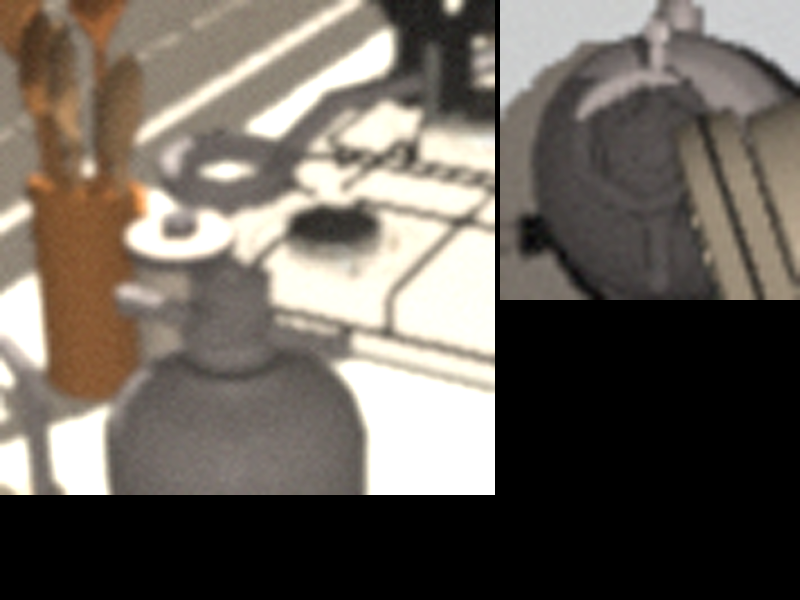

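The side crop shows the spanner level in the hand, with its ring (hole at about (228,169)) above the nut.

{"fn": "drive_tool", "kwargs": {
  "motion": [
    {"fingers": 0,"linear": [0.001,0.001,0.015],"twist": 0},
    {"fingers": 0,"linear": [0,0,0.018],"twist": 0},
    {"fingers": 0,"linear": [0,0,0],"twist": 0},
    {"fingers": 0,"linear": [0,0,0],"twist": 0}
  ]
}}

```text
clock: 12.48
eef_pos: [515.7, 104.1, 253.3]
tool_rot: [-3.14, 0.002, 1.058]
force: [-0.6, 0.3, -3.4]
width: 14.7
gripper_force: 59.9
```

{"fn": "drive_tool", "kwargs": {
  "motion": [
    {"fingers": 0,"linear": [0,0,0.006],"twist": 0},
    {"fingers": 0,"linear": [0,0,0.004],"twist": 0},
    {"fingers": 0,"linear": [0,0,0.002],"twist": 0},
    {"fingers": 0,"linear": [0,0,0],"twist": 0}
  ]
}}

```text
clock: 12.82
eef_pos: [516.2, 105.2, 241.7]
tool_rot: [-3.141, 0.0, 1.06]
force: [0.3, 0.6, -4.5]
width: 14.6
gripper_force: 60.0
```

```bash
python3 -c "
from h import *
np.set_printoptions(precision=3,suppress=True)
s=monitor.read_state();print(s['force'],s['torque'],s['tool_rot'],s['eef_pos'])"
```

```text
[ 0.271  0.643 -4.492] [-0.034  0.016 -0.009] [-3.141  0.     1.06 ] [516.2   105.178 241.653]
```

{"fn": "drive_tool", "kwargs": {
  "motion": [
    {"fingers": 0,"linear": [-0.0005,0,0.002],"twist": 0},
    {"fingers": 0,"linear": [0,0,0.002],"twist": 0},
    {"fingers": 0,"linear": [0,0,0],"twist": 0}
  ]
}}

```text
clock: 13.07
eef_pos: [516.2, 104.4, 238.0]
tool_rot: [3.141, 0.0, 1.059]
force: [-1.2, -2.1, 0.7]
width: 14.3
gripper_force: 60.5
```

{"fn": "drive_tool", "kwargs": {
  "motion": [
    {"fingers": 0,"linear": [0,0,0.002],"twist": 0},
    {"fingers": 0,"linear": [0,0,0.002],"twist": 0},
    {"fingers": 0,"linear": [0,0,0],"twist": 0}
  ]
}}

```text
clock: 13.32
eef_pos: [515.8, 104.7, 233.2]
tool_rot: [-3.141, 0.001, 1.06]
force: [-0.6, -1.1, -3.4]
width: 14.9
gripper_force: 59.9
```

```bash
python3 -c "
from h import *
np.set_printoptions(precision=3,suppress=True)
s=monitor.read_state();print(s['force'],s['torque'],s['tool_rot'],s['eef_pos'])"
```

```text
[-0.617 -1.106 -3.396] [-0.233  0.124 -0.049] [-3.141  0.001  1.06 ] [515.82  104.694 233.246]
```

{"fn": "drive_tool", "kwargs": {
  "motion": [
    {"fingers": 0,"linear": [0,0,0.002],"twist": 0},
    {"fingers": 0,"linear": [0,0,0.002],"twist": 0},
    {"fingers": 0,"linear": [0,0,0.002],"twist": 0},
    {"fingers": 0,"linear": [0,0,0],"twist": 0}
  ]
}}

```text
clock: 13.65
eef_pos: [515.8, 104.7, 227.3]
tool_rot: [-3.141, 0.001, 1.06]
force: [-0.3, -1.3, -4.7]
width: 14.8
gripper_force: 59.9
```

Run:
```python
from h import *
np.set_printoptions(precision=4,suppress=True)
s=monitor.read_state();print(s['force'],s['torque'],s['tool_rot'],s['eef_pos'])
# arc rows: clockwise twist d about nut 105 ahead along tool x -> shift in tool frame before turn
for d in(.05,.1):
    # pivot P=(105,0); new origin = P - R(d)P in tool axes (twist about tool z)
    print(d,105-105*np.cos(d),-105*np.sin(d))
```

```text
[-0.2549 -1.2612 -4.6697] [-0.4252  0.1775 -0.0313] [-3.141   0.0006  1.0596] [515.8298 104.6971 227.2677]
0.05 0.13122265852854298 -5.2478127734212245
0.1 0.5245626458072934 -10.482508747916956
```

{"fn": "drive_tool", "kwargs": {
  "motion": [
    {"fingers": 0,"linear": [0.0001,-0.0053,0],"twist": 0.05},
    {"fingers": 0,"linear": [0.0001,-0.0053,0],"twist": 0.05},
    {"fingers": 0,"linear": [0.0001,-0.0053,0],"twist": 0.05},
    {"fingers": 0,"linear": [0.0001,-0.0053,0],"twist": 0.05}
  ]
}}

```text
clock: 13.98
eef_pos: [499.0, 115.3, 227.7]
tool_rot: [3.139, 0.001, 0.858]
force: [2.2, -5.5, -5.5]
width: 14.4
gripper_force: 60.0
```

```bash
cat > st.py <<'E'
from h import *
np.set_printoptions(precision=3,suppress=True)
s=monitor.read_state();y=s['tool_rot'][2];p=s['eef_pos']
print(s['force'],s['torque'],y,p,"tang F",s['force'][:2]@[np.sin(y),-np.cos(y)],"ideal",np.array([567.05,196.1])-105*np.array([np.cos(y),np.sin(y)]),"polar",np.arctan2(196.1-p[1],567.05-p[0]),np.hypot(196.1-p[1],567.05-p[0]))
E
python3 st.py
```

```text
[ 2.211 -5.498 -5.528] [-1.142 -0.211  0.461] 0.8577072117288516 [498.99  115.309 227.655] tang F 5.268876393810831 ideal [498.362 116.684] polar 0.8707198395903624 105.63739711627024
```

{"fn": "drive_tool", "kwargs": {
  "motion": [
    {"fingers": 0,"linear": [0.0001,-0.0053,0],"twist": 0.05},
    {"fingers": 0,"linear": [0.0001,-0.0053,0],"twist": 0.05},
    {"fingers": 0,"linear": [0.0001,-0.0053,0],"twist": 0.05},
    {"fingers": 0,"linear": [0.0001,-0.0053,0],"twist": 0.05}
  ]
}}

```text
clock: 14.32
eef_pos: [484.2, 130.5, 227.6]
tool_rot: [3.139, 0.001, 0.658]
force: [1.8, -5.5, -4.3]
width: 14.1
gripper_force: 59.9
```

```bash
python3 st.py
```

```text
[ 1.823 -5.455 -4.343] [-1.193 -0.118  0.417] 0.6578691756624759 [484.228 130.489 227.609] tang F 5.431718640120541 ideal [483.964 131.9  ] polar 0.6699634418290618 105.66086124344187
```

{"fn": "drive_tool", "kwargs": {
  "motion": [
    {"fingers": 0,"linear": [0.0001,-0.0032,0],"twist": 0.03},
    {"fingers": 0,"linear": [0.0001,-0.0032,0],"twist": 0.03},
    {"fingers": 0,"linear": [0,0,0],"twist": 0}
  ]
}}

```text
clock: 14.57
eef_pos: [480.0, 136.2, 227.6]
tool_rot: [3.14, 0.002, 0.6]
force: [0.1, -6.0, -4.5]
width: 14.6
gripper_force: 59.9
```

```bash
python3 st.py
```

```text
[ 0.087 -5.958 -4.494] [-1.154  0.052  0.157] 0.5996016665924244 [480.031 136.191 227.586] tang F 4.968055133009504 ideal [480.366 136.847] polar 0.6029380172171911 105.64744224668105
```

{"fn": "drive_tool", "kwargs": {
  "motion": [
    {"fingers": 0,"linear": [0.0001,-0.0032,0],"twist": 0.03},
    {"fingers": 0,"linear": [0,-0.0021,0],"twist": 0.02},
    {"fingers": 0,"linear": [0,0,0],"twist": 0}
  ]
}}

```text
clock: 14.82
eef_pos: [477.3, 140.5, 227.6]
tool_rot: [3.14, 0.002, 0.55]
force: [-0.9, -4.9, -4.5]
width: 14.6
gripper_force: 59.9
```

```bash
python3 st.py
```

```text
[-0.935 -4.867 -4.535] [-1.126  0.102  0.143] 0.5498189840922354 [477.262 140.499 227.566] tang F 3.6610342235818814 ideal [477.525 141.234] polar 0.5544564669650665 105.6096117683191
```

{"fn": "drive_tool", "kwargs": {
  "motion": [
    {"fingers": 0,"linear": [0,-0.0021,0],"twist": 0.02},
    {"fingers": 0,"linear": [0,-0.0021,0],"twist": 0.02}
  ]
}}

```text
clock: 14.98
eef_pos: [475.3, 143.7, 227.5]
tool_rot: [3.14, 0.002, 0.509]
force: [-0.1, -5.6, -5.5]
width: 14.4
gripper_force: 59.9
```

```bash
python3 st.py
```

```text
[-0.111 -5.59  -5.501] [-1.242  0.059  0.359] 0.5094727533142398 [475.317 143.704 227.522] tang F 4.8263960470178455 ideal [475.385 144.89 ] polar 0.5189612959928132 105.64192282293313
```

{"fn": "drive_tool", "kwargs": {
  "motion": [
    {"fingers": 0,"linear": [0,-0.0021,0],"twist": 0.02}
  ]
}}

```text
clock: 15.07
eef_pos: [474.3, 145.6, 227.5]
tool_rot: [3.14, 0.002, 0.489]
force: [0.8, -5.1, -4.6]
width: 14.5
gripper_force: 59.9
```

```bash
python3 st.py
```

```text
[ 0.788 -5.149 -4.603] [-1.238  0.02   0.285] 0.4894920752314684 [474.284 145.598 227.538] tang F 4.914446734427687 ideal [474.38  146.731] polar 0.4985296915511525 105.62208464039782
```

{"fn": "drive_tool", "kwargs": {
  "motion": [
    {"fingers": 0,"linear": [0,-0.0016,0],"twist": 0.015}
  ]
}}

```text
clock: 15.15
eef_pos: [473.5, 147.1, 227.6]
tool_rot: [3.14, 0.002, 0.475]
force: [0.6, -5.1, -4.9]
width: 14.6
gripper_force: 60.0
```

```bash
python3 st.py
```

```text
[ 0.631 -5.092 -4.893] [-1.268  0.043  0.335] 0.47463973423796757 [473.472 147.069 227.564] tang F 4.81714420586189 ideal [473.657 148.113] polar 0.4826314338466341 105.64460868067573
```

{"fn": "drive_tool", "kwargs": {
  "motion": [
    {"fingers": 0,"linear": [0,-0.0016,0],"twist": 0.015},
    {"fingers": 0,"linear": [0,-0.0016,0],"twist": 0.015}
  ]
}}

```text
clock: 15.32
eef_pos: [472.0, 149.9, 227.6]
tool_rot: [3.14, 0.002, 0.445]
force: [0.1, -5.2, -5.0]
width: 14.7
gripper_force: 59.9
```

```bash
python3 st.py
```

```text
[ 0.133 -5.171 -5.037] [-1.247  0.032  0.312] 0.444863534766607 [472.044 149.907 227.556] tang F 4.7245353595709965 ideal [472.27  150.915] polar 0.4525522478759906 105.6406843572541
```

{"fn": "drive_tool", "kwargs": {
  "motion": [
    {"fingers": 0,"linear": [0,-0.0016,0],"twist": 0.015}
  ]
}}

```text
clock: 15.4
eef_pos: [471.3, 151.3, 227.5]
tool_rot: [3.14, 0.002, 0.43]
force: [0.1, -5.7, -4.0]
width: 15.0
gripper_force: 59.9
```

```bash
python3 st.py
```

```text
[ 0.1   -5.722 -4.012] [-1.265  0.028  0.253] 0.42975769922399687 [471.334 151.332 227.512] tang F 5.242983764651351 ideal [471.598 152.352] polar 0.4374885383516721 105.66779692455371
```

{"fn": "drive_tool", "kwargs": {
  "motion": [
    {"fingers": 0,"linear": [0,-0.0016,0],"twist": 0.015}
  ]
}}

```text
clock: 15.48
eef_pos: [470.7, 152.7, 227.5]
tool_rot: [3.14, 0.002, 0.415]
force: [0.5, -5.2, -4.3]
width: 14.6
gripper_force: 59.9
```

```bash
python3 st.py
```

```text
[ 0.468 -5.221 -4.281] [-1.276  0.047  0.329] 0.41475041711259353 [470.656 152.746 227.491] tang F 4.967288373733831 ideal [470.952 153.789] polar 0.42265258324248833 105.69426161745206
```

{"fn": "drive_tool", "kwargs": {
  "motion": [
    {"fingers": 0,"linear": [0.0001,-0.0016,0],"twist": 0.015},
    {"fingers": 0,"linear": [0.0001,-0.0016,0],"twist": 0.015}
  ]
}}

```text
clock: 15.65
eef_pos: [469.6, 155.3, 227.5]
tool_rot: [3.139, 0.002, 0.385]
force: [1.0, -7.1, -4.5]
width: 14.5
gripper_force: 60.1
```

```bash
python3 st.py
```

```text
[ 0.987 -7.08  -4.521] [-1.666 -0.019  0.442] 0.38506028824781535 [469.579 155.267 227.455] tang F 6.932910910963219 ideal [469.739 156.66 ] polar 0.39671160071165634 105.6786741557261
```

{"fn": "drive_tool", "kwargs": {
  "motion": [
    {"fingers": 0,"linear": [0,-0.0016,0],"twist": 0.015}
  ]
}}

```text
clock: 15.73
eef_pos: [469.1, 156.4, 227.5]
tool_rot: [3.138, 0.002, 0.37]
force: [1.3, -7.5, -4.3]
width: 14.7
gripper_force: 60.1
```

```bash
python3 st.py
python3 - <<'E'
from h import *
d=cams.get_image("side");e=cams.get_image("top")
W=np.zeros((600,800,3),np.uint8);a=crop(d["color"],260,140,80,80,6);b=crop(e["color"],250,165,50,50,6)
W[:480,:480]=a;W[:300,500:800]=np.clip(b*1.5,0,255)
cv2.imwrite("pics/g4.png",np.clip(W*1.5,0,255).astype(np.uint8))
E
```

```text
[ 1.253 -7.546 -4.315] [-1.771 -0.16   0.54 ] 0.37017973097396695 [469.107 156.406 227.473] tang F 7.488298374269821 ideal [469.162 158.113] polar 0.38504161643196383 105.68101951813662
```

View pics/g4.png

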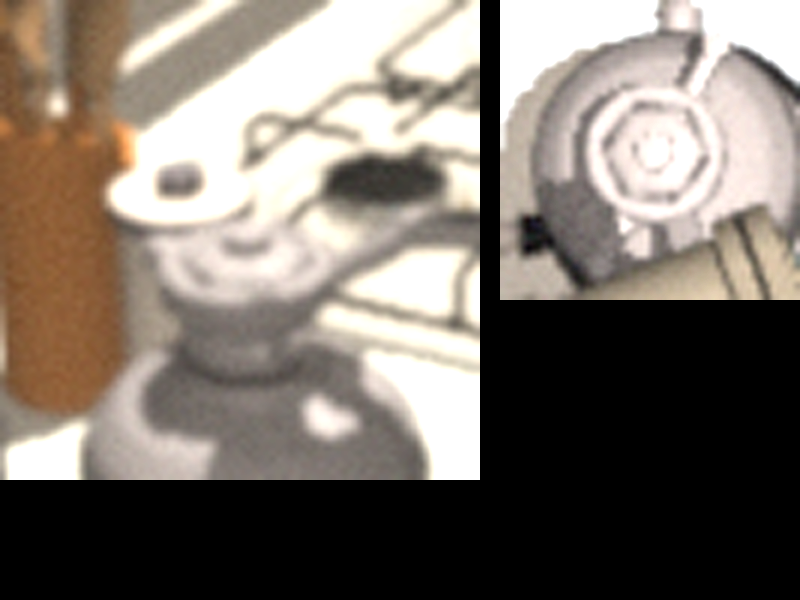

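The picture shows the ring seated on the hexagon at (655,150), with the wing now turned about 28° clockwise ((715,50)). The torque is rising, so this is close to the stop.

{"fn": "drive_tool", "kwargs": {
  "motion": [
    {"fingers": 0,"linear": [0,-0.0016,0],"twist": 0.015},
    {"fingers": 0,"linear": [0,0,0],"twist": 0}
  ]
}}

```text
clock: 16.0
eef_pos: [468.6, 157.9, 227.5]
tool_rot: [3.138, 0.002, 0.356]
force: [0.1, -7.9, -4.8]
width: 14.7
gripper_force: 60.1
```

```bash
python3 st.py
```

```text
[ 0.088 -7.888 -4.803] [-1.635 -0.108  0.554] 0.3557947328821349 [468.554 157.883 227.475] tang F 7.424662405729609 ideal [468.626 159.525] polar 0.3701248252494996 105.65073230445672
```

{"fn": "drive_tool", "kwargs": {
  "motion": [
    {"fingers": 0,"linear": [0,-0.002,0],"twist": 0.01},
    {"fingers": 0,"linear": [0,0,0],"twist": 0}
  ]
}}

```text
clock: 16.17
eef_pos: [468.1, 159.1, 227.5]
tool_rot: [3.137, 0.002, 0.345]
force: [0.5, -9.0, -5.0]
width: 14.7
gripper_force: 60.1
```

```bash
python3 st.py
```

```text
[ 0.543 -9.003 -4.954] [-2.051 -0.226  0.497] 0.3454816545949617 [468.113 159.069 227.474] tang F 8.654742637033957 ideal [468.254 160.542] polar 0.3581456735813572 105.63995711052563
```

{"fn": "drive_tool", "kwargs": {
  "motion": [
    {"fingers": 0,"linear": [0,-0.002,0],"twist": 0.01},
    {"fingers": 0,"linear": [0,0,0],"twist": 0}
  ]
}}

```text
clock: 16.33
eef_pos: [467.6, 160.4, 227.5]
tool_rot: [3.136, 0.002, 0.335]
force: [2.1, -10.2, -3.2]
width: 14.4
gripper_force: 60.1
```

```bash
python3 st.py
```

```text
[  2.124 -10.177  -3.19 ] [-2.207 -0.338  0.405] 0.3347793407896711 [467.571 160.419 227.458] tang F 10.310214430766365 ideal [467.879 161.601] polar 0.3443818827302523 105.68459724590382
```

{"fn": "drive_tool", "kwargs": {
  "motion": [
    {"fingers": 0,"linear": [0,-0.002,0],"twist": 0.015},
    {"fingers": 0,"linear": [0,-0.002,0],"twist": 0.015},
    {"fingers": 0,"linear": [0,0,0],"twist": 0}
  ]
}}

```text
clock: 16.58
eef_pos: [466.6, 163.3, 227.4]
tool_rot: [3.135, 0.002, 0.304]
force: [2.2, -10.8, -4.9]
width: 14.6
gripper_force: 60.1
```

```bash
python3 st.py
```

```text
[  2.2   -10.786  -4.871] [-2.638 -0.436  0.559] 0.3043586923777548 [466.558 163.296 227.421] tang F 10.949299658921255 ideal [466.876 164.633] polar 0.31552885971400463 105.71118251790493
```

Run:
```python
from h import *
np.set_printoptions(precision=1,suppress=True)
e=cams.get_image("top");np.savez("top3.npz",**e)
for name in("top0.npz","top1.npz","top3.npz"):
    d=np.load(name);g=cv2.cvtColor(d["color"],cv2.COLOR_BGR2GRAY).astype(np.float32)
    a=np.radians(np.arange(-60,61,3))
    P=0
    for r in(40,44,48,52,56):
        uv=proj(d,np.c_[565.8+r*np.cos(a),196.2+r*np.sin(a),0*a+215]).astype(np.float32)
        P=P+cv2.remap(g,uv[:,0:1],uv[:,1:2],cv2.INTER_LINEAR).ravel()/5
    print(name,dict(zip(np.degrees(a).astype(int).tolist(),P.astype(int).tolist())))
W=np.zeros((600,800,3),np.uint8);b=crop(e["color"],240,160,80,60,10)
cv2.imwrite("pics/g5.png",np.clip(b*1.9,0,255).astype(np.uint8))
```

```text
top0.npz {-59: 86, -57: 85, -54: 83, -51: 81, -48: 79, -45: 79, -42: 78, -39: 78, -36: 78, -33: 82, -29: 84, -27: 89, -24: 88, -21: 91, -18: 84, -14: 80, -12: 82, -9: 83, -6: 83, -3: 77, 0: 74, 3: 83, 6: 93, 9: 94, 12: 96, 14: 96, 18: 94, 21: 96, 24: 94, 27: 88, 29: 88, 33: 87, 36: 83, 39: 76, 42: 76, 45: 77, 48: 74, 51: 72, 54: 72, 57: 72, 59: 73}
top1.npz {-59: 92, -57: 91, -54: 90, -51: 87, -48: 86, -45: 85, -42: 84, -39: 84, -36: 84, -33: 89, -29: 91, -27: 96, -24: 95, -21: 98, -18: 90, -14: 86, -12: 88, -9: 89, -6: 88, -3: 97, 0: 118, 3: 123, 6: 110, 9: 85, 12: 84, 14: 94, 18: 101, 21: 104, 24: 101, 27: 94, 29: 92, 33: 85, 36: 80, 39: 81, 42: 82, 45: 82, 48: 79, 51: 78, 54: 77, 57: 78, 59: 78}
top3.npz {-59: 87, -57: 85, -54: 84, -51: 83, -48: 80, -45: 79, -42: 79, -39: 78, -36: 77, -33: 86, -29: 114, -27: 124, -24: 114, -21: 89, -18: 63, -14: 61, -12: 78, -9: 85, -6: 84, -3: 79, 0: 74, 3: 84, 6: 94, 9: 95, 12: 98, 14: 96, 18: 95, 21: 98, 24: 95, 27: 89, 29: 89, 33: 88, 36: 83, 39: 76, 42: 77, 45: 77, 48: 75, 51: 74, 54: 74, 57: 74, 59: 74}
```

View pics/g5.png

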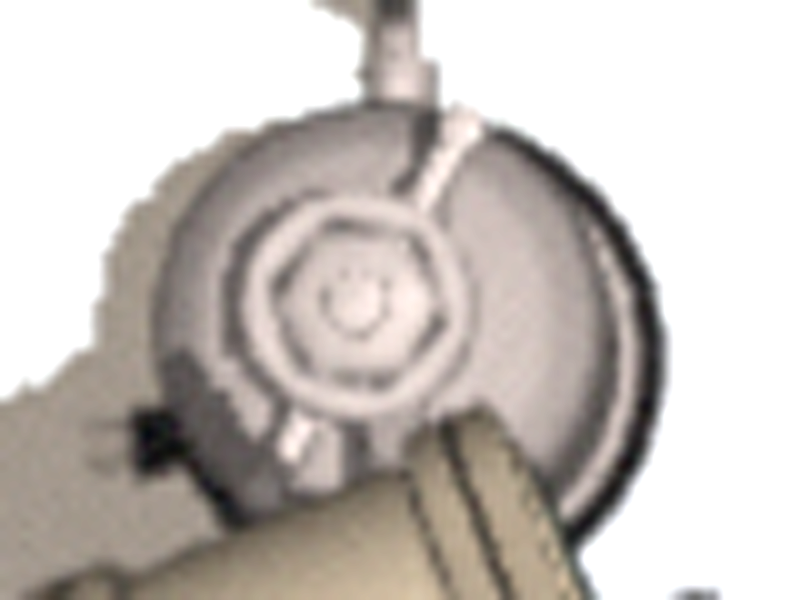

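The picture shows the wing pointing at about −27° (tip (470,120)), roughly 29–30° past the seated position. The torque is at twice the turning value, so the seal is at its stop. Backing off into the play.

{"fn": "drive_tool", "kwargs": {
  "motion": [
    {"fingers": 0,"linear": [0,0.0053,0],"twist": -0.05},
    {"fingers": 0,"linear": [0,0.0053,0],"twist": -0.05},
    {"fingers": 0,"linear": [0,0.0021,0],"twist": -0.02},
    {"fingers": 0,"linear": [0,0,0],"twist": 0}
  ]
}}

```text
clock: 16.97
eef_pos: [470.3, 153.7, 227.5]
tool_rot: [3.14, 0.002, 0.423]
force: [0.1, -5.6, -4.9]
width: 14.7
gripper_force: 60.1
```

```bash
python3 st.py
```

```text
[ 0.082 -5.629 -4.87 ] [-1.424  0.022 -0.27 ] 0.42313395313772606 [470.272 153.658 227.535] tang F 5.165668239757275 ideal [471.31  152.985] polar 0.41329148682796013 105.67568470779504
```

{"fn": "drive_tool", "kwargs": {
  "motion": [
    {"fingers": 0,"linear": [0,0.003,0],"twist": -0.02},
    {"fingers": 0,"linear": [0,0.003,0],"twist": -0.02},
    {"fingers": 0,"linear": [0,0,0],"twist": 0}
  ]
}}

```text
clock: 17.22
eef_pos: [472.4, 149.3, 227.6]
tool_rot: [3.141, 0.002, 0.465]
force: [-2.3, -5.0, -3.5]
width: 14.7
gripper_force: 60.1
```

```bash
python3 st.py
```

```text
[-2.276 -5.009 -3.539] [-1.18   0.35  -0.182] 0.4651847634119257 [472.38  149.278 227.568] tang F 3.456298279918494 ideal [473.207 148.998] polar 0.4592977954866246 105.6161062021617
```

{"fn": "drive_tool", "kwargs": {
  "motion": [
    {"fingers": 0,"linear": [-0.0004,0.0025,0],"twist": -0.02},
    {"fingers": 0,"linear": [-0.0004,0.0025,0],"twist": -0.02},
    {"fingers": 0,"linear": [0,0,0],"twist": 0}
  ]
}}

```text
clock: 17.47
eef_pos: [474.4, 145.6, 227.8]
tool_rot: [-3.141, -0.0, 0.506]
force: [-2.0, -4.4, -4.4]
width: 14.7
gripper_force: 60.1
```

```bash
python3 st.py
```

```text
[-1.972 -4.41  -4.381] [-0.75   0.35  -0.179] 0.5059509261344628 [474.419 145.585 227.839] tang F 2.9022105266722953 ideal [475.205 145.213] polar 0.4992588064338831 105.50970620908126
```

{"fn": "drive_tool", "kwargs": {
  "motion": [
    {"fingers": 0,"linear": [-0.0006,0.001,-0.001],"twist": 0},
    {"fingers": 0,"linear": [0,0,-0.002],"twist": 0},
    {"fingers": 0,"linear": [0,0,-0.002],"twist": 0},
    {"fingers": 0,"linear": [0,0,0],"twist": 0}
  ]
}}

```text
clock: 17.8
eef_pos: [474.5, 145.3, 233.4]
tool_rot: [-3.141, -0.001, 0.506]
force: [0.4, -0.2, -4.5]
width: 14.8
gripper_force: 60.1
```

```bash
python3 st.py
```

```text
[ 0.36  -0.197 -4.491] [-0.33   0.131 -0.063] 0.5055576620734612 [474.495 145.345 233.428] tang F 0.34620402588634935 ideal [475.185 145.249] polar 0.5015919087309682 105.55789774556568
```

{"fn": "drive_tool", "kwargs": {
  "motion": [
    {"fingers": 0,"linear": [0,0,-0.01],"twist": 0},
    {"fingers": 0,"linear": [0,0,-0.02],"twist": 0},
    {"fingers": 0,"linear": [0,0,-0.025],"twist": 0},
    {"fingers": 0,"linear": [0,0,0],"twist": 0},
    {"fingers": 0,"linear": [0,0,0],"twist": 0.064}
  ]
}}

```text
clock: 18.22
eef_pos: [475.5, 146.1, 289.2]
tool_rot: [-3.141, -0.005, 0.442]
force: [0.0, -0.5, -4.0]
width: 14.9
gripper_force: 60.1
```

{"fn": "drive_tool", "kwargs": {
  "motion": [
    {"fingers": 0,"linear": [0,0,0],"twist": 0.096},
    {"fingers": 0,"linear": [0,0,0],"twist": 0.096},
    {"fingers": 0,"linear": [0,0,0],"twist": 0.096},
    {"fingers": 0,"linear": [0,0,0],"twist": 0.096},
    {"fingers": 0,"linear": [0,0,0],"twist": 0.096}
  ]
}}

```text
clock: 18.63
eef_pos: [474.1, 145.5, 287.2]
tool_rot: [-3.141, -0.0, -0.043]
force: [0.4, -0.5, -4.0]
width: 14.7
gripper_force: 60.1
```

{"fn": "drive_tool", "kwargs": {
  "motion": [
    {"fingers": 0,"linear": [0.006,0.021,0],"twist": 0},
    {"fingers": 0,"linear": [0.0092,0.0323,0],"twist": 0},
    {"fingers": 0,"linear": [0.0092,0.0323,0],"twist": 0},
    {"fingers": 0,"linear": [0.0092,0.0323,0],"twist": 0},
    {"fingers": 0,"linear": [0.0092,0.0323,0],"twist": 0}
  ]
}}

```text
clock: 19.05
eef_pos: [511.4, -7.7, 287.3]
tool_rot: [-3.141, -0.001, -0.037]
force: [-0.0, -0.3, -4.9]
width: 14.8
gripper_force: 60.2
```

{"fn": "drive_tool", "kwargs": {
  "motion": [
    {"fingers": 0,"linear": [0.0092,0.0323,0],"twist": 0},
    {"fingers": 0,"linear": [0.0031,0.0111,0],"twist": 0},
    {"fingers": 0,"linear": [0,0,0],"twist": 0},
    {"fingers": 0,"linear": [0,0,0],"twist": 0}
  ]
}}

```text
clock: 19.38
eef_pos: [521.7, -50.8, 287.1]
tool_rot: [-3.141, 0.0, -0.04]
force: [-0.1, 0.2, -3.8]
width: 14.4
gripper_force: 60.2
```

{"fn": "drive_tool", "kwargs": {
  "motion": [
    {"fingers": 0,"linear": [0,0,0.025],"twist": 0},
    {"fingers": 0,"linear": [0,0,0.04],"twist": 0},
    {"fingers": 0,"linear": [0,0,0.04],"twist": 0},
    {"fingers": 0,"linear": [0,0,0.04],"twist": 0},
    {"fingers": 0,"linear": [0,0,0.04],"twist": 0}
  ]
}}

```text
clock: 19.8
eef_pos: [521.9, -48.2, 101.4]
tool_rot: [-3.14, -0.002, -0.036]
force: [1.5, 0.8, -3.8]
width: 14.7
gripper_force: 60.2
```

{"fn": "drive_tool", "kwargs": {
  "motion": [
    {"fingers": 0,"linear": [0,0,0.04],"twist": 0},
    {"fingers": 0,"linear": [0,0,0.025],"twist": 0},
    {"fingers": 0,"linear": [0,0,0.01],"twist": 0},
    {"fingers": 0,"linear": [0,0,0],"twist": 0},
    {"fingers": 0,"linear": [0,0,0],"twist": 0}
  ]
}}

```text
clock: 20.22
eef_pos: [522.3, -49.8, 28.3]
tool_rot: [-3.141, -0.001, -0.038]
force: [0.2, 0.2, -3.2]
width: 14.4
gripper_force: 60.1
```

```bash
python3 st.py
```

```text
[ 0.244  0.23  -3.188] [ 0.006 -0.037 -0.008] -0.03778079405134083 [522.34  -49.811  28.306] tang F -0.23927666791757463 ideal [462.125 200.066] polar 1.390949168628517 249.94245820373078
```

{"fn": "drive_tool", "kwargs": {
  "motion": [
    {"fingers": 0,"linear": [0,0,0.007],"twist": 0},
    {"fingers": 0,"linear": [0,0,0.005],"twist": 0},
    {"fingers": 0,"linear": [0,0,0.003],"twist": 0},
    {"fingers": 0,"linear": [0,0,0],"twist": 0}
  ]
}}

```text
clock: 20.55
eef_pos: [521.8, -50.9, 13.0]
tool_rot: [-3.141, -0.0, -0.039]
force: [0.1, -0.5, -4.6]
width: 14.4
gripper_force: 60.2
```

{"fn": "drive_tool", "kwargs": {
  "motion": [
    {"fingers": 0,"linear": [0,0,0.002],"twist": 0},
    {"fingers": 0,"linear": [0,0,0.001],"twist": 0},
    {"fingers": 0,"linear": [0,0,0.001],"twist": 0}
  ]
}}

```text
clock: 20.8
eef_pos: [521.8, -51.1, 9.0]
tool_rot: [3.142, -0.0, -0.039]
force: [0.0, -0.8, -3.5]
width: 14.4
gripper_force: 60.2
```

```bash
python3 st.py
```

```text
[ 0.032 -0.808 -3.511] [-0.033  0.045 -0.049] -0.039367537185645896 [521.799 -51.085   8.952] tang F 0.8058383527700171 ideal [462.131 200.233] polar 1.3897376002051112 251.29249753889226
```

{"fn": "drive_tool", "kwargs": {
  "motion": [
    {"fingers": 0,"linear": [0,-0.001,0.0007],"twist": 0},
    {"fingers": 0,"linear": [0,0,0.0007],"twist": 0},
    {"fingers": 0,"linear": [0,0,0],"twist": 0}
  ]
}}

```text
clock: 21.05
eef_pos: [521.8, -51.0, 8.6]
tool_rot: [3.141, -0.001, -0.04]
force: [-2.5, -2.5, 8.2]
width: 14.7
gripper_force: 61.6
```

{"fn": "drive_tool", "kwargs": {
  "motion": [
    {"fingers": 0,"linear": [0,0,0.0007],"twist": 0},
    {"fingers": 0,"linear": [0,0,0],"twist": 0}
  ]
}}

```text
clock: 21.22
eef_pos: [521.8, -50.9, 8.6]
tool_rot: [3.141, -0.001, -0.04]
force: [-4.5, -1.1, 13.9]
width: 15.0
gripper_force: 62.5
```

```bash
python3 st.py
```

```text
[-4.509 -1.068 13.853] [-0.334  0.738 -0.025] -0.040162058927210476 [521.785 -50.942   8.554] tang F 1.2485688084545354 ideal [462.135 200.316] polar 1.3895787887175917 251.15490919854457
```

Resting on the worktop. Opening gently, then rising.

{"fn": "drive_tool", "kwargs": {
  "motion": [
    {"fingers": 0.2,"linear": [0,0,0],"twist": 0},
    {"fingers": 0.4,"linear": [0,0,0],"twist": 0},
    {"fingers": 0.5,"linear": [0,0,0],"twist": 0},
    {"fingers": 0.6,"linear": [0,0,0],"twist": 0}
  ]
}}

```text
clock: 21.55
eef_pos: [521.9, -49.8, 6.7]
tool_rot: [-3.141, -0.0, -0.039]
force: [0.5, -0.2, -0.3]
width: 51.0
gripper_force: 0.0
```

{"fn": "drive_tool", "kwargs": {
  "motion": [
    {"fingers": 0.6,"linear": [0,0,-0.015],"twist": 0},
    {"fingers": 0.6,"linear": [0,0,-0.035],"twist": 0},
    {"fingers": 0.6,"linear": [0,0,-0.04],"twist": 0},
    {"fingers": 0.6,"linear": [0,0,-0.04],"twist": 0},
    {"fingers": 0.6,"linear": [0,0,-0.04],"twist": 0}
  ]
}}

```text
clock: 21.97
eef_pos: [521.2, -49.9, 178.2]
tool_rot: [-3.142, 0.001, -0.039]
force: [0.6, 0.3, -1.4]
width: 51.0
gripper_force: 0.0
```

{"fn": "drive_tool", "kwargs": {
  "motion": [
    {"fingers": 0.6,"linear": [0,0.04,-0.04],"twist": 0},
    {"fingers": 0.6,"linear": [0,0.03,0],"twist": 0},
    {"fingers": 0.6,"linear": [0,0.03,0],"twist": 0},
    {"fingers": 0.6,"linear": [0,0.03,0],"twist": 0},
    {"fingers": 0.6,"linear": [0,0.03,0],"twist": 0}
  ]
}}

```text
clock: 22.38
eef_pos: [515.6, -200.5, 206.4]
tool_rot: [-3.142, -0.0, -0.039]
force: [0.0, 0.2, 0.7]
width: 51.7
gripper_force: 0.0
```

{"fn": "drive_tool", "kwargs": {
  "motion": [
    {"fingers": 0.6,"linear": [0,0.03,0],"twist": 0},
    {"fingers": 0.6,"linear": [0,0.03,0],"twist": 0},
    {"fingers": 0.6,"linear": [0,0.03,0],"twist": 0},
    {"fingers": 0.6,"linear": [0,0,0],"twist": 0},
    {"fingers": 0.6,"linear": [0,0,0],"twist": 0}
  ]
}}

```text
clock: 22.8
eef_pos: [511.4, -291.4, 205.7]
tool_rot: [3.141, 0.001, -0.043]
force: [0.3, 0.5, -0.3]
width: 50.9
gripper_force: 0.0
```

Run:
```python
from h import *
e=cams.get_image("top");f=cams.get_image("side")
t=np.load("top0.npz")
for nm,a,b in(("top",t,e),("side",np.load("side0.npz"),f)):
    D=cv2.absdiff(a["color"],b["color"]).max(2)
    m=((cv2.GaussianBlur(D,(3,3),0)>25)*255).astype(np.uint8)
    n,_,st,c=cv2.connectedComponentsWithStats(m)
    print(nm,[st[i].tolist() for i in range(1,n) if st[i][4]>8])
# ring extents before/after in top image: steel mask darker than bright worktop
for d in(t,e):
    g=cv2.cvtColor(d["color"],cv2.COLOR_BGR2GRAY)[162:258,345:381]
    h=cv2.threshold(g,0,255,cv2.THRESH_OTSU)[1];n,_,st,c=cv2.connectedComponentsWithStats(h)
    print([(st[i].tolist(),c[i].round(2).tolist()) for i in range(1,n) if 20<st[i][4]<400])
    g=cv2.cvtColor(d["color"],cv2.COLOR_BGR2GRAY).astype(np.float32);a=np.radians(np.arange(-45,-9,3));P=0
    for r in(40,44,48,52,56):
        uv=proj(d,np.c_[565.8+r*np.cos(a),196.2+r*np.sin(a),0*a+215]).astype(np.float32);P=P+cv2.remap(g,uv[:,0:1],uv[:,1:2],1).ravel()/5
    print(P.astype(int))
```

```text
top [[279, 171, 9, 13, 45], [301, 185, 89, 89, 2889], [245, 191, 5, 5, 19], [254, 193, 6, 4, 15], [428, 200, 212, 200, 13364], [265, 207, 4, 5, 15], [296, 336, 37, 24, 469], [334, 337, 45, 33, 927], [289, 361, 5, 9, 27], [565, 364, 5, 2, 9], [289, 376, 11, 15, 108], [560, 389, 15, 11, 107], [634, 389, 6, 11, 41], [301, 392, 10, 8, 53], [514, 395, 7, 5, 26], [508, 396, 5, 4, 15]]
side [[387, 0, 49, 130, 2367], [486, 0, 47, 105, 2593], [560, 0, 40, 124, 2336], [592, 0, 39, 109, 2631], [629, 0, 11, 39, 173], [412, 33, 9, 8, 45], [631, 44, 9, 34, 124], [580, 111, 60, 96, 2009], [625, 131, 11, 40, 125], [628, 154, 12, 31, 203], [445, 173, 16, 18, 185], [284, 179, 7, 4, 20], [309, 178, 3, 4, 9], [306, 193, 8, 5, 18], [290, 194, 11, 11, 66], [313, 201, 8, 5, 35], [344, 203, 84, 86, 2541], [304, 204, 13, 21, 127], [289, 207, 11, 18, 103], [508, 250, 45, 39, 1062], [504, 285, 38, 46, 790], [274, 300, 7, 6, 36], [602, 317, 15, 17, 173], [545, 333, 14, 10, 74], [594, 334, 21, 8, 127], [567, 338, 27, 14, 259]]
[]
[79 78 78 78 82 84 89 88 91 84 80 82]
[([20, 78, 16, 18, 161], [29.8, 89.21])]
[ 81  82  82  82  84  94 122 127 112  78  59  69]
```

{"fn": "drive_tool", "kwargs": {
  "motion": [
    {"fingers": 0.6,"linear": [-0.01,0.03,0],"twist": 0},
    {"fingers": 0.6,"linear": [-0.015,0.035,0],"twist": 0},
    {"fingers": 0.6,"linear": [-0.015,0.035,0],"twist": 0},
    {"fingers": 0.6,"linear": [-0.015,0.035,0],"twist": 0},
    {"fingers": 0.6,"linear": [-0.015,0.035,0],"twist": 0}
  ]
}}

```text
clock: 23.32
eef_pos: [436.1, -455.7, 206.2]
tool_rot: [-3.14, -0.0, -0.036]
force: [0.8, 0.5, -0.3]
width: 51.4
gripper_force: 0.0
```

{"fn": "drive_tool", "kwargs": {
  "motion": [
    {"fingers": 0.6,"linear": [-0.015,0.035,0],"twist": 0},
    {"fingers": 0.6,"linear": [-0.015,0.035,0],"twist": 0},
    {"fingers": 0.6,"linear": [-0.015,0.03,0],"twist": 0},
    {"fingers": 0.6,"linear": [0,0,0],"twist": 0},
    {"fingers": 0.6,"linear": [0,0,0],"twist": 0}
  ]
}}

```text
clock: 23.73
eef_pos: [385.6, -555.2, 205.7]
tool_rot: [-3.141, 0.001, -0.042]
force: [0.9, 1.0, -0.0]
width: 51.6
gripper_force: 0.0
```

Run:
```python
from h import *
e=cams.get_image("top");f=cams.get_image("side");print(monitor.read_state()["qd"].round(3))
for nm,a,b,(x0,y0,x1,y1) in(("top",np.load("top0.npz"),e,(228,80,400,270)),("side",np.load("side0.npz"),f,(150,160,430,345))):
    D=cv2.absdiff(a["color"],b["color"]).max(2)
    m=((cv2.GaussianBlur(D,(3,3),0)>20)*255).astype(np.uint8)[y0:y1,x0:x1]
    n,_,st,c=cv2.connectedComponentsWithStats(m)
    print(nm,[(st[i]+[x0,y0,0,0,0]).tolist() for i in range(1,n) if st[i][4]>4])
    A,B=[cv2.cvtColor(q["color"],cv2.COLOR_BGR2GRAY).astype(np.float32) for q in(a,b)]
    for w in([(350,164,380,195),(348,235,376,258)] if nm=="top" else [(380,220,412,240),(335,205,380,225),(345,295,380,340)]):
        X0,Y0,X1,Y1=w;print(w,cv2.phaseCorrelate(A[Y0:Y1,X0:X1].copy(),B[Y0:Y1,X0:X1].copy()))
```

```text
[-0.018 -0.011 -0.01   0.004  0.004  0.     0.002]
top [[277, 171, 11, 13, 59], [370, 177, 2, 5, 9], [295, 185, 4, 4, 11], [284, 188, 4, 3, 7], [245, 191, 5, 5, 19], [265, 191, 4, 4, 12], [254, 192, 8, 5, 24], [265, 198, 9, 14, 42], [358, 205, 2, 6, 10], [357, 224, 2, 6, 10], [358, 234, 2, 5, 9], [352, 244, 3, 7, 15], [365, 245, 3, 6, 16], [395, 267, 5, 3, 8]]
(350, 164, 380, 195) ((-0.12159455421278764, -0.09937555665749542), 0.9877251332004865)
(348, 235, 376, 258) ((-0.5160075275591449, 0.05537362744663632), 1.053456782632404)
side [[284, 178, 7, 10, 44], [309, 178, 3, 4, 9], [306, 193, 8, 6, 23], [287, 194, 14, 11, 87], [426, 195, 4, 14, 33], [304, 197, 3, 3, 6], [312, 200, 10, 7, 48], [304, 203, 13, 23, 144], [289, 207, 11, 18, 109], [331, 212, 3, 2, 6], [273, 300, 8, 7, 38]]
(380, 220, 412, 240) ((-0.14703513460593953, 0.1597138478273159), 1.0566187106072902)
(335, 205, 380, 225) ((0.5081812018219054, 0.1638249801328051), 0.9454225100411309)
(345, 295, 380, 340) ((-0.030758385459972004, 0.4437964193803161), 1.0032623408753194)
```

```bash
python3 -c "
from cell import ctrl
print(ctrl.finish_job())"
```

```text
the job is handed in; nothing more can be done
None
```

I ran the nut down by hand until it seated, then tightened it with the spanner's large end to its stop, about 28–29° by camera. The spanner is back flat within about 1.5 mm of where it lay, the mug, cup and old cartridge showed no movement in the final images, and I handed the job in at about 24 s.

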